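Press shut the half-open specimen vial

TASK

One of the specimen vials in the rack has its flip-top cap hanging half shut over the shell inside: press that cap fully shut with a light touch of the fingertips, then draw back. Leave the vial standing in the rack, do not shove the rack or touch the other vials - the empty one, with its cap thrown right back, stays open for the next specimen - and do not disturb the dish, the bottle or the forceps.

Things in the scene. Friction and masses are not known exactly. Their poses are not given: they have to be found in the camera images.
- rack: Loose grey plastic rack, 76 mm (its x) by 346 mm (its y) by 40 mm high, about 0.7 kg, standing on the bench; origin at the centre of its underside. One row of five round holes along its y, 66 mm apart (y = -132, -66, 0, 66, 132 mm), 40 mm wide and 30 mm deep, each holding one vial.
- vial_ajar: The flip-top specimen vial with a small snail shell in it whose white cap hangs half shut. Clear round tube, 38 mm across (41 mm at the rim), 65 mm tall, about 70 g with its cap, standing loose and upright in a rack hole (0.8 to 1 mm play), so its rim is 75 mm and the top of a shut cap 79 mm above the bench. Origin at the centre of its underside, z up, x towards its cap's hinge (roughly away from the robot).
- cap_ajar (a joint): Opening angle of that vial's cap, rad: 0 = shut flat on the rim, growing as the tab end swings up and back over the hinge. It starts between 0.4 and 0.75. The hinge is stiff (0.05 N m: 1 to 2 N pressed down at right angles near the tab, a few N more while the cap is steep, since fingertips drag on it) and the cap stays where it is left. At 0 it meets a slightly springy stop (about 2 mm at 20 N).
- cap_ajar_hinge (a point): Point on the axis of that cap's hinge, at rim height (65 mm above the vial's underside), 22 mm behind the vial's axis. Frame of the cap: x from the tab towards the hinge, y along the hinge axis, z out of the cap's upper face. The cap is a white disc 43 mm across and 4 mm thick, centred 22 mm from the hinge along -x, its upper face 4 mm above the hinge.
- cap_ajar_tab (a point): End of that cap's thumb tab (16 mm wide), on its upper face, 53 mm from the hinge along the cap's -x. It is the highest point while the cap is ajar.
- vial_empty: A vial of the same kind, with nothing in it; its cap is thrown right back and stands up behind the mouth, to about 127 mm above the bench. Origin and axes as for vial_ajar.
- cap_empty (a joint): Opening angle of the empty vial's cap, rad; it starts between 1.9 and 2.2 and is to stay open.
- vial_shut1: A vial of the same kind with a shell in it and its cap already shut, its top 79 mm above the bench. Origin and axes as for vial_ajar.
- vial_shut2: A vial of the same kind with a shell in it and its cap already shut, its top 79 mm above the bench. Origin and axes as for vial_ajar.
- vial_shut3: A vial of the same kind with a shell in it and its cap already shut, its top 79 mm above the bench. Origin and axes as for vial_ajar.
- dish: Lidded petri dish, 92 mm across, 16 mm high, lying on the bench beyond one end of the rack; origin at the centre of its underside.
- bottle: Small amber dropper bottle with a black cap, 52 mm across, 115 mm tall, standing on the bench beyond the other end of the rack; origin at the centre of its underside.
- forceps: Steel forceps, 120 mm long, 18 mm wide, 12 mm high, lying on the bench on the far side of the rack; origin at the middle of the underside.
Not all that is in view belongs to the job. What is shaped like the vial_ajar but blue is not meant. Leave any pink look-alike of the vial_shut1 alone.

How it is judged:
By the outcome, as a careful person would: the job done as asked, in the order asked, and still so for the second after the job is handed in, with the robot touching nothing.
It also fails if it takes over 32 s, if anything falls off the work surface, if the arm or the gripper's body presses on something with over 40 N, if the wrist force passes 120 N, or if a joint passes its speed limit or range.

ROBOT

A 7-joint arm with a two-finger parallel gripper is mounted at the origin on the work surface. World frame = base frame: x ahead of the robot, y to its left, z up, the work surface at z = 0. Lengths are in m, angles in rad, forces in N, time in s.
With the tool pointing down it reaches from about 0.425 to 0.8 m from the base axis. Payload 8.3 kg.
Tool frame: the origin (TCP) lies at the very end of the fingers, on their centre line; the grasp point (between the pads) lies 19 mm behind it (arm.grip_depth is the distance from the TCP to the grasp point, in m); z points along the fingers, y is the line along which they close (so a half turn about z gives the same grasp; the last joint's range is limited). The gripper opens to 85 mm and grips with 20 to 120 N. Pads are 22 mm wide; open, the fingers measure 114 mm over their backs; the gripper's body (76 mm by 85 mm) begins 54 mm behind the grasp point. The pads swing forward as they close: fully open they stand 13 mm farther back than shut.
Start: joints at [-1.206, 0.383, 0.016, 1.37, -0.006, 1.388, -0.046], TCP at [0.259, 0.569, 0.231] pointing down, gripper open.
Joint ranges: [-2.95, 2.95], [-0.25, 2.06], [-1.52, 1.56], [0.18, 2.33], [-1.44, 4.58], [0.02, 2.06], [-3.01, 3.01]. Speed limits (rad/s): [2.39, 2.39, 3.01, 3.01, 3.14, 3.14, 3.14].

INTERFACE

Orientations are given as a rotation vector (axis times angle).
In Python, from cell import status, vision, sign_off, arm gives the robot as it stands.
- The arm moves only by the tool servo_tool, never from a script. Its argument "series" is a list of rows, each a list of 7 numbers: the turn, a rotation vector about the tool's x, y, z in rad, then the shift along the tool's x, y, z in mm, then the closure, from -1 (fully open) to 1 (shut). In form: [[wx, wy, wz, tx, ty, tz, claw], ...]. A call has 1 to 5 rows; each row shifts and turns the commanded pose from where the row before left it, along the tool's axes as they then stand; what a row does not reach is not made up. A row lasts 1/12 s, in which the tool goes at most 41.7 mm and 7.16 degrees, less where a joint would pass 70% of its speed; a pose out of reach is approached as far as the arm can. A call is refused whole if a number of a shift passes 41.7 or a number of a turn 0.125, either way. A call with a gripper value outside its range is refused whole. The fingers move at their own pace and stop on an object; "squeeze" is the grip in N (left out, the last holds). Time passes only in rows, so rows that do not move let the fingers close. It gives the time, the measured TCP pose, the force, the opening and the grip force at its end, in the units of the state.
- status.get_obs(): the state, without advancing time (a new reading comes with each control period).
- vision.read_camera(name): name is "scene" or "top" or "wrist"; returns (picture, depth): 480x640x3 uint8, red, green, blue; 480x640 float32, m along the optical axis (not along the pixel's ray), 0 where there is no reading.
- vision.camera_model(name): a dict with "intrinsics" (3x3 intrinsics, pixels), "k1" (the pictures are not rectified: a ray, as slopes to the right and down, at radius r is drawn at 1 + k1 r^2 times it, then the intrinsics apply), "world_to_cam" (4x4, takes a point from world to camera coordinates). Camera axes: x right, y down, z forward; pixel columns grow to the right and rows downward; lengths in m; the calibration is good to about 2 mm. A picture is of the moment at which its call begins: read the wrist's pose just before it. camera_model takes no time and is no camera call; for the wrist camera it gives the pose at the moment of the call.
- sign_off(): hands the job in; it is judged then, once.
Trained networks look in the newest picture that a camera, given by its name, has taken for a name from the list of things; names that differ only in an ending like _2 or _b are one class to them, and where a whole thing is asked for, a point or a joint stands for the part that bears it (a point fixed in the world has none). Each returns a list of dicts, best first, with "confidence" (0 to 1); they miss things now and then, are a little off and sometimes report something else, mostly with a low value. They report only what shows in the picture. A call takes as long as a camera call. They do not tell look-alikes from the thing itself.
- vision.outline_of(camera, target): "region" (480x640 bool, what is visible of it) and "bbox" ([left, top, right, bottom] in pixels, round what is visible of it).
- vision.mark_of(camera, target): "pixel" ([column, row] in pixels: a listed point, or the origin of a listed thing).
The state is a dict: "t": time; "joint_positions": joint angles; "qd": joint speeds; "joint_torque": joint torques, N m; "eef_pos": TCP position; "tool_rot": TCP orientation; "contact_force": force on the tool from outside, world axes, zero at the start; "moment": the same for the moment, N m; "finger_gap": opening from 0.0 (shut) to 1.0 (fully open); "grasp_force": force on a finger pad.
Only numpy, scipy, OpenCV 4.12 (cv2) and the standard library are available. Lean on these libraries where they do the work, as an engineer would, in place of code of your own. Each camera call takes 0.05 s, during which the arm holds its last target. There are 200 camera calls.

## Working session

There is one attempt and no reset: what is moved stays moved. The work goes in short steps, Python scripts to look and compute and a tool call to move; the robot and the scene stay as the last step left them, time stands still between calls to the robot, and variables do not carry over. Pictures are saved under pics/ and viewed, at most 10 in all, crops included, and the job is handed in when it is done.

Besides the shell and the picture viewer there is one more tool, called after "Request:" as name([rows], argument=value, ...), one row to a line, values as JSON. servo_tool: Moves the arm, as the interface text tells. Its arguments: {"type":"object","properties":{"series":{"type":"array"},"squeeze":{"type":"number"}},"required":["series"]}

```bash
mkdir -p pics; cat > h.py <<'E'
import numpy as np, cv2
from cell import status, vision, arm
def pix2w(m,px,depth=None,z=None):
    K=m["intrinsics"];T=np.linalg.inv(m["world_to_cam"])
    p=np.array([(px[0]-K[0][2])/K[0][0],(px[1]-K[1][2])/K[1][1]]);s=p.copy()
    for _ in range(10): s=p/(1+m["k1"]*(s@s))
    d=np.array([s[0],s[1],1.]);R=T[:3,:3];o=T[:3,3]
    if z is not None: depth=(z-o[2])/(R@d)[2]
    return o+R@d*depth
def save(n,im): cv2.imwrite("pics/"+n,im[:,:,::-1])
E
python3 - <<'E'
from h import *
for c in ("scene","top"):
    im,d=vision.read_camera(c);save(c+"1.png",im);m=vision.camera_model(c)
    np.save(c+"d.npy",d)
    for n in ("vial_ajar","cap_ajar_tab","cap_ajar_hinge","vial_empty","vial_shut1","rack"):
        zz={"vial_ajar":.01,"cap_ajar_tab":.1,"cap_ajar_hinge":.075,"rack":0}.get(n,.01)
        print(c,n,[(np.round(r["pixel"]),round(r["confidence"],2),np.round(pix2w(m,r["pixel"],z=zz),3)) for r in vision.mark_of(c,n)][:6])
E
```

```text
scene vial_ajar [(array([332., 237.]), 0.92, array([0.579, 0.019, 0.01 ])), (array([308., 209.]), 0.91, array([ 0.481, -0.019,  0.01 ]))]
scene cap_ajar_tab [(array([330., 204.]), 0.89, array([0.548, 0.02 , 0.1  ])), (array([310., 181.]), 0.55, array([ 0.469, -0.009,  0.1  ]))]
scene cap_ajar_hinge [(array([331., 230.]), 0.54, array([0.603, 0.01 , 0.075])), (array([307., 194.]), 0.53, array([ 0.485, -0.021,  0.075]))]
scene vial_empty [(array([278., 250.]), 0.69, array([ 0.584, -0.113,  0.01 ])), (array([474., 178.]), 0.34, array([0.484, 0.426, 0.01 ]))]
scene vial_shut1 [(array([301., 243.]), 0.97, array([ 0.578, -0.057,  0.01 ])), (array([362., 272.]), 0.87, array([0.688, 0.061, 0.01 ])), (array([356., 231.]), 0.84, array([0.575, 0.08 , 0.01 ])), (array([382., 225.]), 0.82, array([0.571, 0.147, 0.01 ]))]
scene rack [(array([332., 237.]), 0.77, array([ 0.572,  0.02 , -0.   ]))]
top vial_ajar [(array([323., 282.]), 0.73, array([ 0.473, -0.019,  0.01 ])), (array([309., 248.]), 0.56, array([0.57 , 0.021, 0.01 ]))]
top cap_ajar_tab [(array([321., 297.]), 0.65, array([ 0.437, -0.011,  0.1  ])), (array([307., 249.]), 0.52, array([0.562, 0.022, 0.1  ]))]
top cap_ajar_hinge [(array([326., 275.]), 0.75, array([ 0.494, -0.026,  0.075])), (array([464., 277.]), 0.75, array([ 0.484, -0.395,  0.075]))]
top vial_empty []
top vial_shut1 [(array([287., 246.]), 0.65, array([0.576, 0.082, 0.01 ])), (array([263., 248.]), 0.62, array([0.572, 0.149, 0.01 ])), (array([335., 163.]), 0.59, array([ 0.807, -0.056,  0.01 ])), (array([332., 245.]), 0.57, array([ 0.578, -0.044,  0.01 ])), (array([292., 209.]), 0.57, array([0.679, 0.066, 0.01 ]))]
top rack [(array([311., 248.]), 0.93, array([0.57 , 0.015, 0.   ]))]
```

View pics/scene1.png

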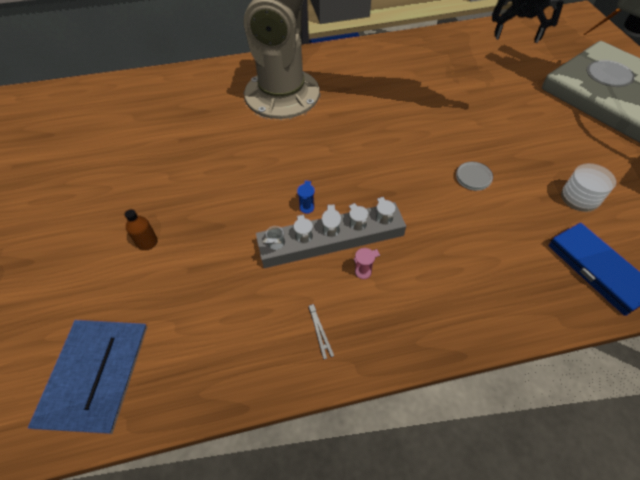

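View pics/top1.png

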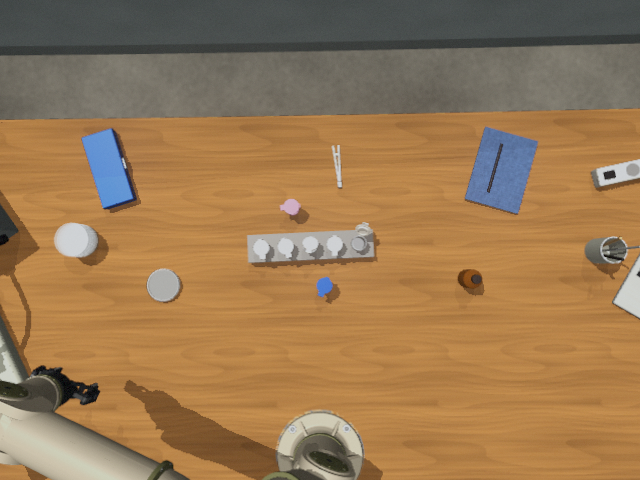

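```bash
python3 - <<'E'
from h import *
im=cv2.imread("pics/scene1.png");cv2.imwrite("pics/crop1.png",cv2.resize(im[165:285,240:420],None,fx=4.4,fy=4.4,interpolation=cv2.INTER_CUBIC))
from scipy.spatial.transform import Rotation as R
o=status.get_obs();print(o["eef_pos"],o["tool_rot"]);print(R.from_rotvec(o["tool_rot"]).as_matrix().round(3),o["finger_gap"],o["t"],o["contact_force"])
m=vision.camera_model("top");d=np.load("topd.npy")
# points on the rack & caps from depth
K=m["intrinsics"]
P=[];
for v in range(225,305):
  for u in range(240,380):
    if d[v,u]>0: P.append(np.r_[pix2w(m,(u,v),depth=d[v,u]),u,v])
P=np.array(P)
s=P[(P[:,2]>.03)&(P[:,2]<.05)];r=cv2.minAreaRect((s[:,:2]*1000).astype(np.float32));print("rack",r)
for u,v in ((262,248),(287,246),(311,244),(335,244),(324,287)):
  q=P[(np.hypot(P[:,3]-u,P[:,4]-v)<12)&(P[:,2]>.07)];print(len(q),q[:,:3].mean(0).round(3),q[:,:3].min(0).round(3),q[:,:3].max(0).round(3))
E
```

```text
[0.25924175 0.56870405 0.23131464] [-6.66772648e-01 -3.06992325e+00 -9.31366683e-05]
[[-0.91   0.415 -0.   ]
 [ 0.415  0.91   0.   ]
 [ 0.     0.    -1.   ]] 0.9980456039727249 0.7 [ 0.15478309 -0.87007549 -0.64903085]
rack ((575.350830078125, 16.904922485351562), (76.18917083740234, 349.12359619140625), 1.8404834270477295)
223 [0.569 0.147 0.078] [0.542 0.126 0.071] [0.593 0.17  0.086]
218 [0.571 0.081 0.078] [0.543 0.061 0.07 ] [0.598 0.102 0.088]
203 [0.577 0.015 0.09 ] [ 0.553 -0.006  0.071] [0.599 0.035 0.107]
219 [ 0.575 -0.051  0.078] [ 0.547 -0.07   0.071] [ 0.601 -0.03   0.088]
58 [ 0.465 -0.019  0.072] [ 0.438 -0.039  0.07 ] [ 0.491 -0.001  0.078]
```

View pics/crop1.png

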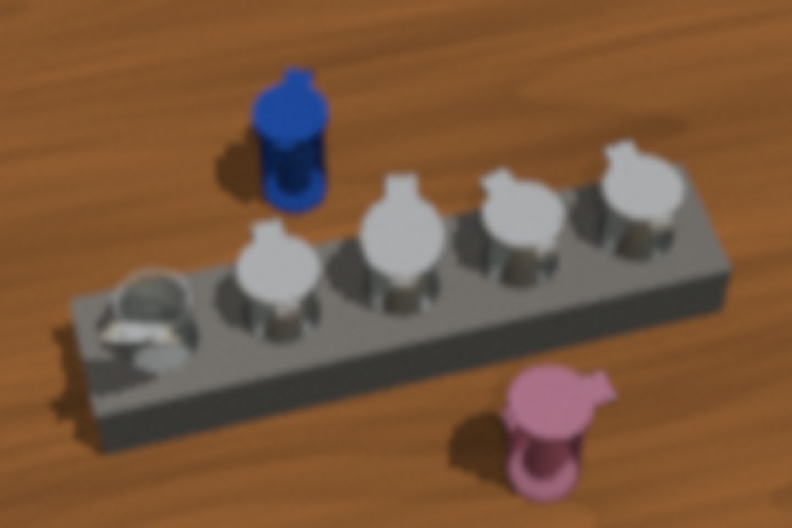

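Scene: blue look-alike at (308,195), pink at (364,262), shut vials at (303,228), (359,215) and (386,209), and the empty one with its cap back at (274,240). The white middle vial at (332,220) has a raised cap with its tab up, top at about 107 mm, so that is vial_ajar. I'll turn the tool square, shut the fingers, and travel.

Request:
servo_tool([
  [0, 0, -0.107, 0, 0, 0, 1],
  [0, 0, -0.107, 0, 0, 0, 1],
  [0, 0, -0.107, 0, 0, 0, 1],
  [0, 0, -0.107, 0, 0, 0, 1],
  [0, 0, 0, -10, -20, 0, 1],
], squeeze=20)

```text
t: 1.12
eef_pos: [0.2657, 0.5514, 0.2306]
tool_rot: [0.02, -3.139, -0.002]
contact_force: [-0.6, -0.3, -0.4]
finger_gap: 0.302
grasp_force: 0.0
```

Request:
servo_tool([
  [0, 0, 0, -16, -31, 0, 1],
  [0, 0, 0, -16, -31, 0, 1],
  [0, 0, 0, -16, -31, 0, 1],
  [0, 0, 0, -16, -31, 0, 1],
  [0, 0, 0, -16, -31, 0, 1],
])

```text
t: 1.53
eef_pos: [0.3498, 0.3921, 0.2315]
tool_rot: [-0.0, 3.141, 0.001]
contact_force: [0.7, 0.0, 0.1]
finger_gap: -0.002
grasp_force: 0.0
```

Request:
servo_tool([
  [0, 0, 0, -16, -31, 0, 1],
  [0, 0, 0, -16, -31, 0, 1],
  [0, 0, 0, -16, -31, 0, 1],
  [0, 0, 0, -16, -31, 0, 1],
  [0, 0, 0, -16, -31, 0, 1],
])

```text
t: 1.95
eef_pos: [0.4298, 0.2371, 0.2316]
tool_rot: [-0.001, 3.141, 0.001]
contact_force: [0.9, 0.9, 0.9]
finger_gap: -0.003
grasp_force: 0.0
```

Request:
servo_tool([
  [0, 0, 0, -16, -31, 0, 1],
  [0, 0, 0, -16, -31, 0, 1],
  [0, 0, 0, -16, -31, 0, 1],
  [0, 0, 0, -16, -31, 0, 1],
  [0, 0, 0, 0, 0, 0, 1],
])

```text
t: 2.37
eef_pos: [0.496, 0.1067, 0.2318]
tool_rot: [0.016, 3.14, -0.004]
contact_force: [-0.3, -0.7, -0.4]
finger_gap: 0.003
grasp_force: 0.0
```

Request:
servo_tool([
  [0, 0, 0, -12, -30, 7, 1],
  [0, 0, 0, -12, -30, 7, 1],
  [0, 0, 0, -12, -30, 7, 1],
  [0, 0, 0, -8, 0, 7, 1],
  [0, 0, 0, 0, 0, 0, 1],
])

```text
t: 2.78
eef_pos: [0.5378, 0.0224, 0.202]
tool_rot: [-0.007, -3.14, 0.002]
contact_force: [-1.2, 0.6, -0.9]
finger_gap: -0.008
grasp_force: 0.0
```

```bash
python3 - <<'E'
from h import *
o=status.get_obs();print(o["eef_pos"],o["contact_force"])
im,d=vision.read_camera("wrist");m=vision.camera_model("wrist");save("w1.png",im)
for n,z in (("cap_ajar_tab",.107),("cap_ajar_hinge",.075),("vial_ajar",.01)):
  print(n,[(np.round(r["pixel"]),round(r["confidence"],2),pix2w(m,r["pixel"],z=z).round(3),pix2w(m,r["pixel"],depth=d[int(r["pixel"][1]),int(r["pixel"][0])]).round(3)) for r in vision.mark_of("wrist",n)])
E
```

```text
[0.53776442 0.02240025 0.20195835] [-1.17429102  0.60009688 -0.89109217]
cap_ajar_tab [(array([319., 263.]), 0.86, array([0.554, 0.024, 0.107]), array([0.554, 0.024, 0.108])), (array([275.,  84.]), 0.77, array([ 0.441, -0.002,  0.107]), array([ 0.439, -0.006,  0.071]))]
cap_ajar_hinge [(array([246., 157.]), 0.77, array([ 0.487, -0.028,  0.075]), array([ 0.495, -0.042,  0.001])), (array([306., 297.]), 0.56, array([0.596, 0.013, 0.075]), array([0.526, 0.019, 0.212]))]
vial_ajar [(array([272., 122.]), 0.85, array([ 0.465, -0.016,  0.01 ]), array([ 0.464, -0.009,  0.07 ])), (array([316., 243.]), 0.64, array([0.573, 0.02 , 0.01 ]), array([0.556, 0.021, 0.061]))]
```

View pics/w1.png

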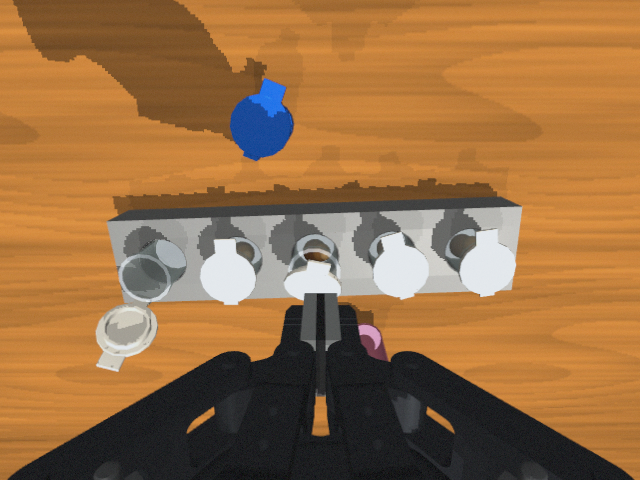

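The wrist view shows the middle vial with its shell visible under the raised cap, tab at (319,263), i.e. (0.554, 0.023, 0.107) in the world. I'll go above the front half of the cap.

Request:
servo_tool([
  [0, 0, 0, -11, -2, 20, 1],
  [0, 0, 0, -11, -2, 20, 1],
  [0, 0, 0, 0, 0, 20, 1],
  [0, 0, 0, 0, 0, 15, 1],
  [0, 0, 0, 0, 0, 0, 1],
])

```text
t: 3.4
eef_pos: [0.5573, 0.022, 0.1254]
tool_rot: [0.003, -3.137, 0.001]
contact_force: [-1.1, 0.0, -0.4]
finger_gap: 0.001
grasp_force: 0.0
```

Request:
servo_tool([
  [0, 0, 0, 0, 0, 0, 1],
])

```text
t: 3.48
eef_pos: [0.5588, 0.0218, 0.1283]
tool_rot: [0.003, -3.14, -0.0]
contact_force: [0.0, -0.5, 0.0]
finger_gap: -0.003
grasp_force: 0.0
```

Request:
servo_tool([
  [0, 0, 0, 0, -2, 5, 1],
  [0, 0, 0, 0, 0, 5, 1],
  [0, 0, 0, 0, 0, 5, 1],
  [0, 0, 0, 0, 0, 5, 1],
  [0, 0, 0, 0, 0, 0, 1],
])

```text
t: 3.9
eef_pos: [0.5588, 0.0188, 0.1073]
tool_rot: [0.001, -3.14, 0.0]
contact_force: [0.1, -0.0, -0.9]
finger_gap: 0.003
grasp_force: 0.0
```

Request:
servo_tool([
  [0, 0, 0, 0, 0, 3, 1],
  [0, 0, 0, 0, 0, 3, 1],
  [0, 0, 0, 0, 0, 3, 1],
  [0, 0, 0, 0, 0, 0, 1],
])

```text
t: 4.23
eef_pos: [0.5589, 0.0188, 0.0986]
tool_rot: [0.0, -3.14, 0.0]
contact_force: [-0.6, -0.4, -0.4]
finger_gap: -0.006
grasp_force: 0.1
```

Request:
servo_tool([
  [0, 0, 0, 0, 0, 3, 1],
  [0, 0, 0, 0, 0, 3, 1],
  [0, 0, 0, 0, 0, 3, 1],
  [0, 0, 0, 0, 0, 2, 1],
  [0, 0, 0, 0, 0, 0, 1],
])

```text
t: 4.65
eef_pos: [0.5591, 0.0188, 0.0877]
tool_rot: [0.001, -3.141, 0.0]
contact_force: [-0.1, -0.5, 0.3]
finger_gap: 0.002
grasp_force: 0.0
```

```bash
python3 - <<'E'
from h import *
im,d=vision.read_camera("wrist");save("w2.png",im[150:350,180:440].repeat(3,0).repeat(3,1)[:, :780])
E
```

```text
(no output)
```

View pics/w2.png

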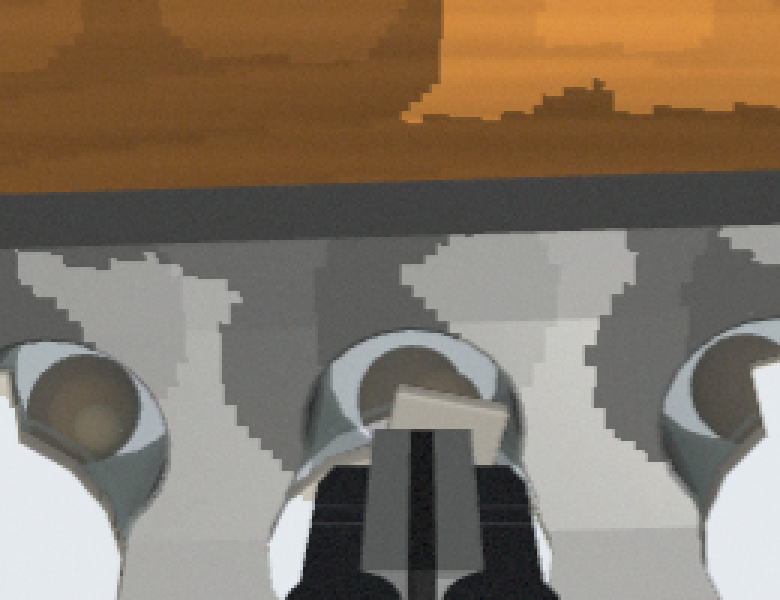

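The fingertips at (420,430) in this crop sit on the tab's inner end, and the cap is following them down. The neighbouring vials are clear. I'll press on gently.

Request:
servo_tool([
  [0, 0, 0, 0, 0, 2, 1],
  [0, 0, 0, 0, 0, 2, 1],
  [0, 0, 0, 0, 0, 2, 1],
  [0, 0, 0, 0, 0, 1, 1],
  [0, 0, 0, 0, 0, 0, 1],
])

```text
t: 5.12
eef_pos: [0.5592, 0.0187, 0.0809]
tool_rot: [0.0, -3.141, 0.0]
contact_force: [0.0, -0.2, 0.1]
finger_gap: -0.001
grasp_force: 0.0
```

Request:
servo_tool([
  [0, 0, 0, 0, 0, 1, 1],
  [0, 0, 0, 0, 0, 1, 1],
  [0, 0, 0, 0, 0, 0, 1],
])

```text
t: 5.37
eef_pos: [0.5594, 0.0187, 0.0792]
tool_rot: [-0.0, 3.142, -0.0]
contact_force: [0.2, 0.9, 0.7]
finger_gap: 0.0
grasp_force: 0.0
```

Request:
servo_tool([
  [0, 0, 0, 0, 0, 1, 1],
  [0, 0, 0, 0, 0, 0, 1],
])

```text
t: 5.53
eef_pos: [0.5596, 0.0187, 0.079]
tool_rot: [-0.0, 3.141, 0.0]
contact_force: [-2.9, -1.7, 6.6]
finger_gap: -0.001
grasp_force: 3.1
```

Request:
servo_tool([
  [0, 0, 0, 0, 0, 0.7, 1],
  [0, 0, 0, 0, 0, 0, 1],
])

```text
t: 5.7
eef_pos: [0.5598, 0.0187, 0.0789]
tool_rot: [-0.0, 3.141, 0.001]
contact_force: [-3.7, 0.2, 10.8]
finger_gap: 0.002
grasp_force: 5.5
```

Firm stop at 79 mm with 11 N, so the cap is shut. Drawing straight back up.

Request:
servo_tool([
  [0, 0, 0, 0, 0, -3, 1],
  [0, 0, 0, 0, 0, -8, 1],
  [0, 0, 0, 0, 0, -20, 1],
  [0, 0, 0, 0, 0, -30, 1],
  [0, 0, 0, 0, 0, -30, 1],
])

```text
t: 6.12
eef_pos: [0.5587, 0.0186, 0.1693]
tool_rot: [0.0, -3.14, 0.001]
contact_force: [0.7, -0.5, 0.3]
finger_gap: -0.005
grasp_force: 0.0
```

Request:
servo_tool([
  [0, 0, 0, 10, 10, -20, 1],
  [0, 0, 0, 20, 20, -10, 1],
  [0, 0, 0, 20, 20, 0, 1],
  [0, 0, 0, 20, 20, 0, 1],
  [0, 0, 0, 0, 0, 0, 1],
])

```text
t: 6.53
eef_pos: [0.4865, 0.0935, 0.1992]
tool_rot: [0.01, -3.141, -0.004]
contact_force: [1.1, 0.9, 0.2]
finger_gap: 0.0
grasp_force: 0.0
```

```bash
python3 - <<'E'
from h import *
o=status.get_obs();print(o["eef_pos"],o["contact_force"],o["t"])
im,d=vision.read_camera("wrist");save("w3.png",im)
d=vision.read_camera("top")[1];m=vision.camera_model("top");P=np.array([np.r_[pix2w(m,(u,v),depth=d[v,u]),u,v] for v in range(225,305) for u in range(240,380) if d[v,u]>0])
s=P[(P[:,2]>.03)&(P[:,2]<.05)];print("rack",cv2.minAreaRect((s[:,:2]*1000).astype(np.float32)))
for u,v in ((287,246),(311,244),(335,244)):
  q=P[(np.hypot(P[:,3]-u,P[:,4]-v)<12)&(P[:,2]>.07)];print(len(q),q[:,:3].mean(0).round(3),q[:,:3].max(0).round(3))
E
```

```text
[0.48645981 0.09347197 0.19915668] [1.07958691 0.87333995 0.1728392 ] 6.5333
rack ((575.414306640625, 16.567947387695312), (76.4067611694336, 348.7941589355469), 1.841317057609558)
249 [0.566 0.075 0.18 ] [0.598 0.102 0.593]
222 [0.574 0.015 0.078] [0.599 0.035 0.085]
220 [ 0.575 -0.05   0.078] [ 0.601 -0.03   0.092]
```

View pics/w3.png

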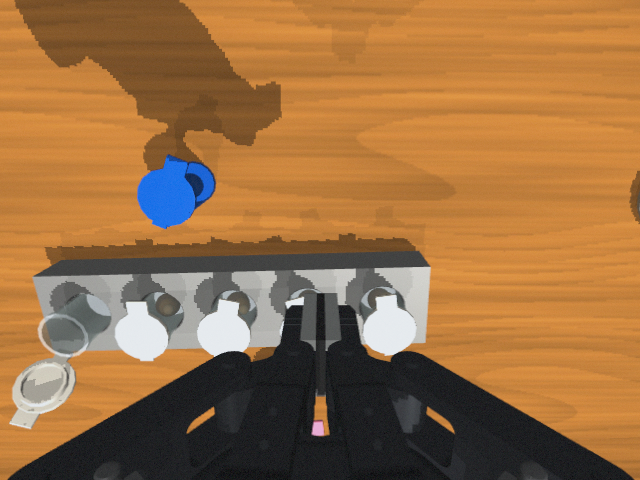

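The middle cap at (224,330) now lies flat like its neighbours (mean height 78 mm). The rack hasn't moved, and the empty vial at (64,335) is still open.

```bash
python3 -c "from cell import sign_off; print(sign_off())"
```

```text
the job is handed in; nothing more can be done
None
```

The half-shut cap on the middle vial is pressed fully shut (about 11 N at the stop), and the arm is drawn back clear. The rack has not moved, the empty vial is still open, and the job is handed in.

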